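Index an inclined decorating wheel to its pointer

ROBOT

A 6-joint arm with a two-finger parallel gripper is mounted at the origin on the work surface; the furniture and walls round the work are solid. World frame = base frame: x ahead of the robot, y to its left, z up, the work surface at z = 0. Lengths are in m, angles in degrees, forces in N, time in s.
With the tool pointing down it reaches from about 0.2 to 0.875 m from the base axis. Payload 3.4 kg.
Tool frame: the origin (TCP) lies at the very end of the fingers, on their centre line; the grasp point (between the pads) lies 19 mm behind it; z points along the fingers, y is the line along which they close (so a half turn about z gives the same grasp; the last joint's range is limited). The gripper opens to 94 mm and grips with 3 to 60 N. Pads are 16 mm wide; open, the fingers measure 119 mm over their backs; the gripper's body (75 mm by 177 mm) begins 78 mm behind the grasp point.
Start: joints at [-73.51, 15.808, 86.224, -0, 77.962, -6.933], TCP at [0.229, -0.528, 0.205] pointing down, gripper open.
Joint ranges: [-165.64, 165.64], [-43.16, 119.46], [12.63, 154.43], [-67.54, 247.53], [6.08, 155.33], [-154.97, 154.97]. Speed limits (degrees/s): [147.25, 147.25, 180, 180, 180, 180].

INTERFACE

Orientations are given as [roll, pitch, yaw] about the fixed x, y, z axes, in that order (R = Rz(yaw) Ry(pitch) Rx(roll)).
In Python, from rig import arm gives the robot as it stands. Calls block until the motion is done:
- arm.movep(position, orientation): joint-space move of the TCP to a pose.
- arm.move_linear(position, velocity=0.15, rotation=None): straight line of the TCP; rotation=None keeps the orientation; velocity is the mean speed in m/s.
- arm.set_joints(angles): joint-space move.
- arm.let_go() and arm.clamp(newtons=None): open the fingers fully, or close them until they stop; newtons is the grip in N (None keeps the last).
- arm.dwell(seconds).
- arm.ik(position, orientation): joint angles nearest the present ones, or None.
- arm.get_state(): the state.
- arm.grab_frame(name): name is "side" or "top"; returns a dict with "img" (384x512x3 uint8, red, green, blue), "range_z" (384x512 float32, m along the optical axis (not along the pixel's ray), 0 where there is no reading), "fx", "fy", "cx", "cy" (pixels), "T" (4x4, takes a point from camera to world coordinates). Camera axes: x right, y up, looking along -z (the intrinsics and any distortion apply to the point x, -y, -z); pixel columns grow to the right and rows downward; lengths in m; the calibration is good to about 2 mm. A picture is of the moment at which its call begins.
A pose or a line that the arm cannot do raises arm.IKError and nothing moves.
- arm.hand_in(): hands the job in; it is judged then, once.
The state is a dict: "time": time; "joint_pos": joint angles; "joint_velocities": joint speeds; "joint_efforts": joint torques, N m; "eef_pos": TCP position; "tool_rot": TCP orientation; "contact_force": force on the tool from outside, world axes, zero at the start; "moment": the same for the moment, N m; "grip_width": finger opening in m; "gripper_force": force on a finger pad.
Only numpy, scipy, OpenCV 4.12 (cv2) and the standard library are available. Lean on these libraries where they do the work, as an engineer would, in place of code of your own. Each camera call takes 0.05 s, during which the arm holds its last target. There are 200 camera calls.

TASK

Turn the inclined decorating wheel by its rim, regripping as often as needed, until the red line engraved on it points straight at the brass pointer, then let go and leave it there. Do not touch the glazed tile in the middle of the wheel or the pointer, and leave the cups, pot and bowl standing about where they are.

Things in the scene. Friction and masses are not known exactly. Their poses are not given: they have to be found in the camera images.
- stand: blue cast stand, fixed to the table at a varying place and yaw. Origin on the table under the wheel's centre, z up. Base plate x -160..90, y -60..110 mm, 16 thick; column y 47..97, 91 high. Behind the wheel only a bearing housing (radius 27 mm about the axis) stands. The wheel leans 35 degrees from upright: its axis, out of the tile face, is (0, -0.819, 0.574) in this frame
- wheel_center (a point): centre of the aluminium wheel (radius 110 mm, 18 mm thick), mid-thickness, 135 mm above the stand's origin, axes as the stand's. Its highest rim point lies in direction (0, 0.574, 0.819), the pointer in direction (-1, 0, 0). Both faces are free to grip from radius 62 mm to the rim; for a square pinch the fingers close along the axis and point to the centre, so the tool leans with the wheel
- wheel_mark (a point): outer end of the red engraved line (6 mm wide, radial, on both faces from radius 63 mm to the rim and across the rim), at the rim, mid-thickness; turns with the wheel; its z axis is the wheel's axis out of the tile face, its x axis points from the mark to the wheel's centre
- pointer_tip (a point): tip of the fixed brass pointer, 4 mm outside the rim at the stand's -x end of the horizontal diameter; held by a thin steel post at the stand's x = -146 mm, up to 145 mm high, rising from the base
- wheel (a joint): turn of the wheel, rad, positive clockwise as seen facing the tile: 0 when the red line faces the pointer, 1.57 when it is at the top; so going to 0 carries the rim's top towards the pointer. Starts between 1.4 and 2.4; stops at -3 and 3. A stiff bearing (0.8 N m, 7.5 N at the rim, slight damping) keeps it where it is left
- glazed_tile: black-and-white test tile, 52 x 85 x 6 mm, fixed on the middle of the wheel's face on a black rubber disc of radius 60 mm; not to be touched
- pointer: the brass pointer with its steel post, part of the stand, with the stand's origin; not to be touched
- pigment_pot: blue pigment pot with white lid, 52 mm wide, 65 mm high, loose bystander beside the stand; origin under its middle
- green_cup: pale green cup, 68 mm wide, 55 mm high, loose bystander beside the stand; origin under its middle
- blue_mug: blue-green mug, 90 mm wide, 86 mm high, loose bystander to the left; origin under its middle
- wood_bowl: small wooden bowl, 122 mm wide, 42 mm high, loose bystander on the right; origin under its middle

How it is judged:
By the outcome, as a careful person would: the job done as asked, in the order asked, and still so for the second after the job is handed in, with the robot touching nothing.
It also fails if it takes over 58 s, if anything falls off the work surface, if the arm or the gripper's body presses on something with over 40 N, if the wrist force passes 120 N, or if a joint passes its speed limit or range.

## Working session

There is one attempt and no reset: what is moved stays moved. The work goes in short steps, each a Python script; the robot and the scene stay as the last script left them, time stands still between calls to the robot, and variables do not carry over. Pictures are saved under pics/ and viewed, at most 10 in all, crops included, and the job is handed in when it is done.

```bash
mkdir -p pics; ls; python3 - <<'E'
from rig import arm
import cv2,numpy as np
for n in("side","top"):
    f=arm.grab_frame(n); cv2.imwrite(f"pics/{n}0.png",f["img"][:,:,::-1]); np.savez(f"pics/{n}0.npz",**f); print(n,f["fx"],f["cx"],f["cy"],np.round(f["T"],3).tolist(),[k for k in f])
a=np.hstack([cv2.imread("pics/side0.png"),cv2.imread("pics/top0.png")])
E
```

```text
pics
side 379.4972681974578 249.34803566824988 198.60259013376904 [[-0.592, 0.447, -0.671, -0.333], [-0.806, -0.321, 0.497, 0.721], [0.007, 0.835, 0.551, 0.796], [0.0, 0.0, 0.0, 1.0]] ['img', 'range_z', 'fx', 'fy', 'cx', 'cy', 'T']
top 460.168782011097 263.1765986431896 200.42334053717778 [[0.029, 0.998, -0.047, 0.425], [-1.0, 0.029, 0.007, 0.107], [0.009, 0.047, 0.999, 1.318], [0.0, 0.0, 0.0, 1.0]] ['img', 'range_z', 'fx', 'fy', 'cx', 'cy', 'T']
```

View pics/side0.png

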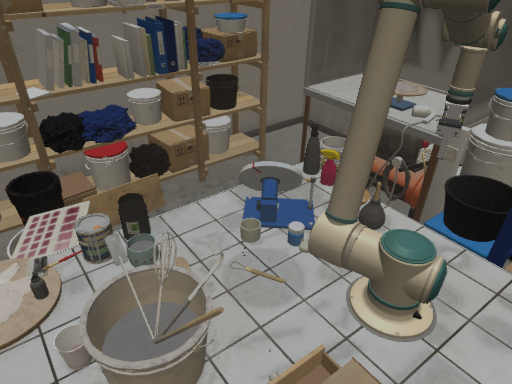

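View pics/top0.png

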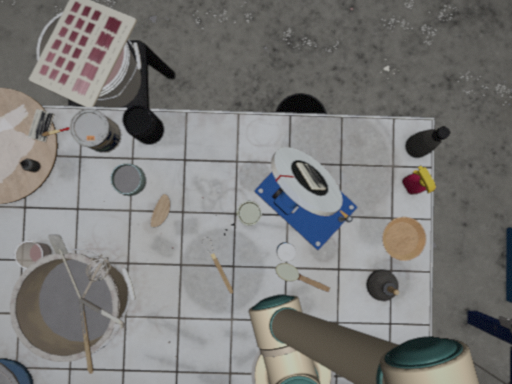

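```bash
python3 - <<'E'
import cv2,numpy as np
s=cv2.imread("pics/side0.png")[145:245,215:345]; t=cv2.imread("pics/top0.png")[135:255,240:370]
a=cv2.resize(s,(400,308),interpolation=2);b=cv2.resize(t,(400,369),interpolation=2)
b=cv2.resize(t,None,fx=4.5,fy=4.5,interpolation=2); cv2.imwrite("pics/c1.png",b)
cv2.imwrite("pics/c2.png",cv2.resize(s,None,fx=5,fy=5,interpolation=2))
E
```

```text
(no output)
```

View pics/c1.png

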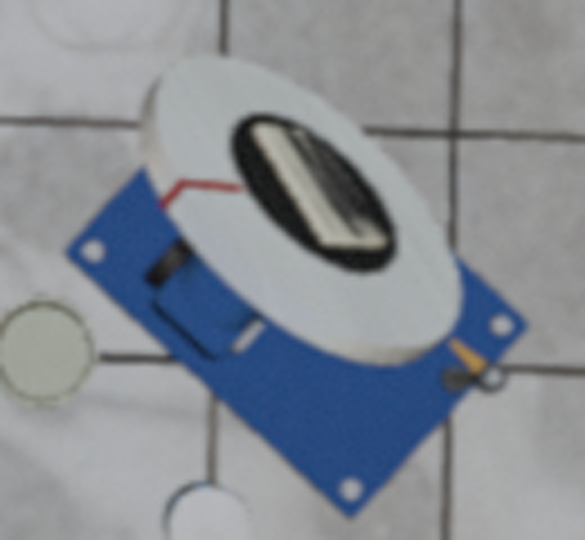

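View pics/c2.png

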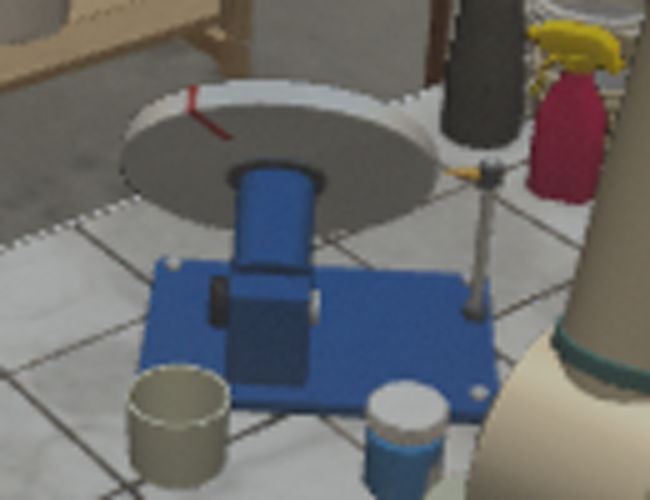

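```bash
cat > h.py <<'E'
import numpy as np,cv2
from scipy.optimize import least_squares
from scipy.spatial.transform import Rotation as R
AX=np.array([0,-.819152,.573576]); TOP=np.array([0,.573576,.819152]); C=np.array([0,0,.135])
def rd(t): return np.cos(t)*np.array([-1.,0,0])+np.sin(t)*TOP
def proj(f,P):
    p=np.linalg.inv(f["T"])@np.append(P,1); return np.array([f["cx"]+f["fx"]*p[0]/-p[2], f["cy"]+f["fy"]*p[1]/p[2]])
def W(q,P):  # stand->world
    return R.from_euler('z',q[2]).apply(P)+[q[0],q[1],0]
E
python3 - <<'E'
from h import *
F={n:dict(np.load(f"pics/{n}0.npz")) for n in("side","top")}
T=lambda u,v:("top",np.array([240+u/4.5,135+v/4.5])-.3)
S=lambda u,v:("side",np.array([215+u/5,145+v/5])-.3)
m=lambda r,o:(lambda t:C+rd(t)*r+AX*o)
k=lambda *p:(lambda t:np.array(p))
ob=[(T(67,250),k(.09,.11,.016)),(T(350,515),k(-.16,.11,.016)),(T(527,323),k(-.16,-.06,.016)),
(T(183,182),m(.11,.009)),(T(242,187),m(.063,.009)),(T(165,205),m(.11,-.009)),(T(492,377),k(-.146,0,.14)),
(S(193,110),m(.11,-.009)),(S(231,137),m(.063,-.009)),(S(193,87),m(.11,.009)),(S(497,408),k(-.16,.11,.016)),(S(158,261),k(.09,-.06,.016))]
def res(q): return np.concatenate([proj(F[n],W(q,g(q[3])))-p for (n,p),g in ob])
for y0 in (0,1.5,3,4.5):
    r=least_squares(res,[.5,0,y0,2.2],loss='soft_l1')
    print(r.cost,r.x[:2],np.degrees(r.x[2]),r.x[3])
    if y0==0 or r.cost<b.cost:b=r
print(np.round(res(b.x).reshape(-1,2),1).tolist()); np.save("q.npy",b.x)
# bystanders
f=F["top"]
for n,(u,v),z in(("cup",(249,212),.055),("pot",(285,252),.065),("mug?",(128,180),.086)):
    d=f["T"][:3,:3]@[(u-f["cx"])/f["fx"],-(v-f["cy"])/f["fy"],-1]; o=f["T"][:3,3]; print(n,o+d*(z-o[2])/d[2])
q=b.x
for t in (q[3],1.57,.8,0): print(t,W(q,C+rd(t)*.11))
from rig import arm; print(arm.get_state())
E
```

```text
4.314969333489882 [ 0.53805987 -0.01324116] 48.54848019719204 2.0885051106812105
4.3149693334899375 [ 0.53805987 -0.01324116] 48.54848014248248 2.08850510978194
4.314969333489747 [ 0.53805987 -0.01324116] 48.54848037851933 2.0885051153431484
4.314969333489854 [ 0.53805987 -0.01324116] 408.5484804292426 2.088505115709045
[[-1.6, -0.3], [0.2, 1.3], [1.5, 0.0], [0.1, 0.1], [-0.3, -0.1], [-0.2, -0.1], [-0.1, -0.2], [-0.1, -0.3], [-0.3, 0.1], [0.3, -0.7], [0.8, 0.4], [-0.5, -1.6]]
cup [0.45170188 0.13550833 0.055     ]
pot [0.34591879 0.03442107 0.065     ]
mug? [0.52727852 0.46124022 0.086     ]
2.0885051153431484 [0.53300458 0.06385455 0.21329872]
1.57 [0.4907124  0.02846009 0.22510669]
0.8 [ 0.45340335 -0.04072063  0.1996386 ]
0 [ 0.4652414  -0.09568794  0.135     ]
{'time': 0.1, 'joint_pos': array([-7.35138441e+01,  1.58415756e+01,  8.62878454e+01,  7.31765212e-04,
        7.79631682e+01, -6.93269509e+00]), 'joint_velocities': array([ 0.03609712, -0.12140738, -0.26356467,  0.01889392, -0.12483058,
       -0.02081576]), 'joint_efforts': array([ 4.44922203e-03, -4.05445182e+01, -2.37779027e+01,  7.03717419e-02,
        2.99777405e-02, -5.58210502e-05]), 'eef_pos': array([ 0.22838528, -0.52713079,  0.20471622]), 'tool_rot': array([-1.79908174e+02, -1.18860128e-02,  2.34186883e+01]), 'contact_force': array([-0.18519457,  0.25913792,  0.27388245]), 'moment': array([ 0.01875927,  0.01057176, -0.01804284]), 'gripper_force': 0.0, 'grip_width': 0.09424264223344987}
```

```bash
cat >> h.py <<'E'
def pose(q,phi,rt,s):
    """TCP pose with tip at radius rt, rim angle phi; s=+-1 sign of tool y along axis"""
    z=-rd(phi); y=s*AX; x=np.cross(y,z)
    M=R.from_euler('z',q[2])*R.from_matrix(np.column_stack([x,y,z]))
    return W(q,C+rd(phi)*rt), M.as_euler('xyz',degrees=True)
E
python3 - <<'E'
from h import *
from rig import arm
q=np.load("q.npy")
for s in(1,-1):
  for phi in np.arange(.3,2.9,.2):
    a=arm.ik(*pose(q,phi,.073,s)); b=arm.ik(*pose(q,phi,.15,s))
    print(s,round(phi,2),None if a is None else np.round(a), None if b is None else np.round(b))
E
```

```text
1 0.3 [ -69.   32.  139.   70.   79. -117.] [ -80.   29.  136.   59.   84. -113.]
1 0.5 [ -67.   18.  142.   74.   71. -108.] [ -81.   13.  139.   60.   79. -103.]
1 0.7 [-60.   5. 142.  77.  60. -93.] [-77.  -3. 139.  61.  74. -87.]
1 0.9 [-45.  -6. 139.  74.  42. -72.] [-62. -17. 136.  58.  61. -63.]
1 1.1 [-22. -10. 133.  45.  21. -27.] [-29. -21. 130.  34.  36. -18.]
1 1.3 [ -1.  -7. 126. -21.  25.  52.] [  2. -15. 122. -18.  37.  49.]
1 1.5 [ 12.  -0. 119. -38.  42.  76.] [ 18.  -6. 114. -34.  54.  74.]
1 1.7 [ 19.   8. 110. -41.  58.  84.] [ 25.   4. 105. -38.  69.  82.]
1 1.9 [ 23.  16. 102. -41.  72.  87.] [ 28.  14.  95. -39.  82.  85.]
1 2.1 [ 25.  24.  93. -41.  84.  88.] [ 29.  24.  85. -39.  94.  86.]
1 2.3 [ 25.  33.  85. -42.  96.  88.] [ 29.  34.  76. -40. 105.  86.]
1 2.5 [ 24.  41.  77. -42. 107.  88.] [ 27.  43.  66. -42. 115.  84.]
1 2.7 [ 22.  49.  69. -44. 117.  87.] [ 26.  53.  57. -45. 125.  82.]
-1 0.3 [-69.  32. 139.  70.  79.  63.] [-80.  29. 136.  59.  84.  67.]
-1 0.5 [-67.  18. 142.  74.  71.  72.] [-81.  13. 139.  60.  79.  77.]
-1 0.7 [-60.   5. 142.  77.  60.  87.] [-77.  -3. 139.  61.  74.  93.]
-1 0.9 [-45.  -6. 139.  74.  42. 108.] [-62. -17. 136.  58.  61. 117.]
-1 1.1 [-22. -10. 133.  45.  21. 153.] None
-1 1.3 [  -1.   -7.  126.  -21.   25. -128.] [   2.  -15.  122.  -18.   37. -131.]
-1 1.5 [  12.   -0.  119.  -38.   42. -104.] [  18.   -6.  114.  -34.   54. -106.]
-1 1.7 [ 19.   8. 110. -41.  58. -96.] [ 25.   4. 105. -38.  69. -98.]
-1 1.9 [ 23.  16. 102. -41.  72. -93.] [ 28.  14.  95. -39.  82. -95.]
-1 2.1 [ 25.  24.  93. -41.  84. -92.] [ 29.  24.  85. -39.  94. -94.]
-1 2.3 [ 25.  33.  85. -42.  96. -92.] [ 29.  34.  76. -40. 105. -94.]
-1 2.5 [ 24.  41.  77. -42. 107. -92.] [ 27.  43.  66. -42. 115. -96.]
-1 2.7 [ 22.  49.  69. -44. 117. -93.] [ 26.  53.  57. -45. 125. -98.]
```

```bash
cat >> h.py <<'E'
from rig import arm
def fax(q):
    s=arm.get_state(); Rz=R.from_euler('z',q[2]); f=Rz.inv().apply(s["contact_force"])
    print("t %.2f F %.1f Fax %.1f width %.4f gf %.1f"%(s["time"],np.linalg.norm(s["contact_force"]),f@AX,s["grip_width"],s["gripper_force"]),flush=True); return f
def lin(q,phi,rt,v,off=0):
    p,o=pose(q,phi,rt,1); arm.move_linear(p+R.from_euler('z',q[2]).apply(AX)*off,v,o)
E
python3 - <<'E'
from h import *
q=np.load("q.npy"); arm.let_go()
arm.move_linear([.229,-.528,.45],.3)
j=np.array(arm.get_state()["joint_pos"]); j[0]=29; arm.set_joints(j)
arm.movep(*pose(q,2.45,.2,1)); fax(q)
lin(q,2.45,.13,.15); lin(q,2.45,.074,.06); fax(q)
arm.clamp(15); fax(q)
f=arm.grab_frame("top"); cv2.imwrite("pics/t1.png",cv2.resize(f["img"][120:260,230:390,::-1],None,fx=4,fy=4,interpolation=2))
E
```

```text
t 5.81 F 0.7 Fax -0.2 width 0.0938 gf 0.0
t 7.51 F 0.4 Fax -0.2 width 0.0937 gf 0.0
t 8.66 F 4.3 Fax -4.3 width 0.0177 gf 15.0
```

View pics/t1.png

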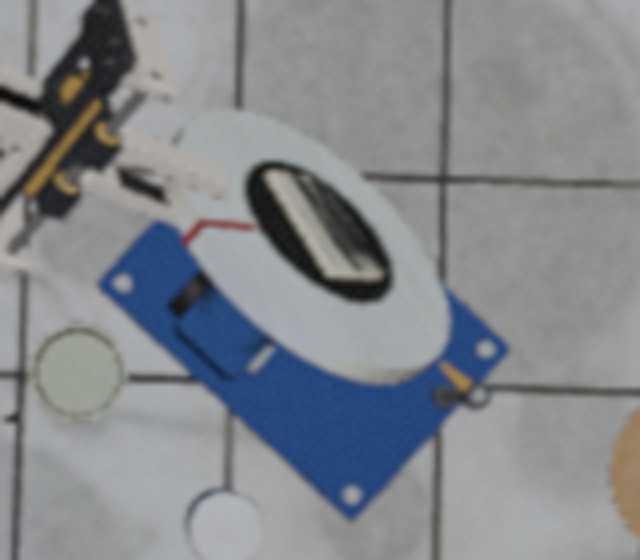

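```bash
cat >> h.py <<'E'
def stroke(q,a,b):
    n=int(np.ceil(abs(b-a)/.11))
    for i,p in enumerate(np.linspace(a,b,n+1)[1:]):
        lin(q,p,.074,.03)
        if i%3==2 or i==n-1:
            f=fax(q)
            if np.linalg.norm(f)>70: print("STOP",p); break
E
python3 - <<'E'
from h import *
q=np.load("q.npy"); arm.clamp(45); fax(q)
stroke(q,2.45,1.42)
f=arm.grab_frame("top"); cv2.imwrite("pics/t2.png",cv2.resize(f["img"][120:260,230:390,::-1],None,fx=4,fy=4,interpolation=2))
E
```

```text
t 8.93 F 6.5 Fax -6.5 width 0.0179 gf 45.0
t 10.12 F 12.3 Fax -10.4 width 0.0178 gf 45.0
t 11.32 F 13.4 Fax -11.2 width 0.0178 gf 45.0
t 12.53 F 18.3 Fax -13.4 width 0.0179 gf 45.0
t 12.93 F 20.3 Fax -13.8 width 0.0177 gf 45.0
```

View pics/t2.png

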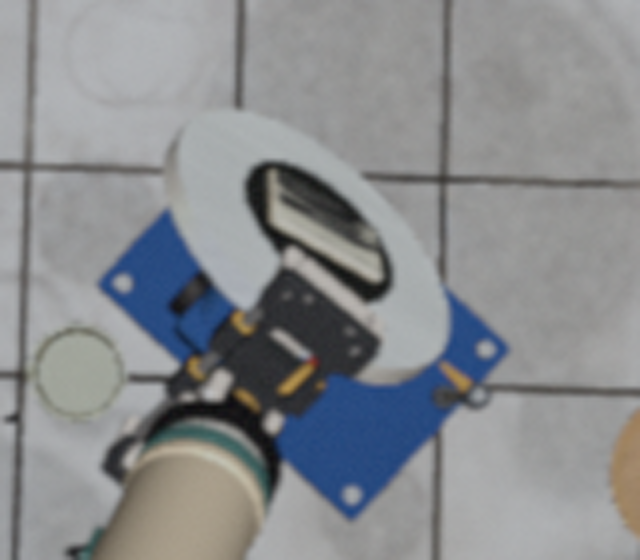

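```bash
python3 - <<'E'
from h import *
q=np.load("q.npy"); arm.let_go()
lin(q,1.42,.18,.1)
arm.movep(*pose(q,1.95,.2,1)); arm.movep(*pose(q,2.45,.18,1)); fax(q)
out=[]
for n,x,y in(("top",230,120),("side",215,140)):
    f=arm.grab_frame(n); np.savez(f"pics/{n}3.npz",**f)
    out.append(cv2.resize(f["img"][y:y+110,x:x+140,::-1],(700,550),interpolation=2)[:, :])
cv2.imwrite("pics/t3.png",out[0]); cv2.imwrite("pics/s3.png",out[1])
for n in("top","side"):
    f=dict(np.load(f"pics/{n}3.npz")); im=f["img"].astype(int)
    m=(im[...,0]-np.maximum(im[...,1],im[...,2])>40)
    v,u=np.nonzero(m); k=np.hypot(u-proj(f,W(q,C))[0],v-proj(f,W(q,C))[1])<45
    print(n,list(zip(u[k],v[k])), [proj(f,W(q,C+rd(1.06)*r+AX*o)).round(1).tolist() for r in(.063,.11) for o in(.009,-.009)])
E
```

```text
t 16.70 F 1.0 Fax -0.3 width 0.0938 gf 0.0
top [(np.int64(311), np.int64(195)), (np.int64(311), np.int64(196)), (np.int64(311), np.int64(197)), (np.int64(311), np.int64(198)), (np.int64(311), np.int64(199)), (np.int64(311), np.int64(200)), (np.int64(311), np.int64(201)), (np.int64(312), np.int64(203)), (np.int64(312), np.int64(204)), (np.int64(311), np.int64(205)), (np.int64(312), np.int64(205)), (np.int64(311), np.int64(206)), (np.int64(312), np.int64(206)), (np.int64(310), np.int64(207)), (np.int64(311), np.int64(207)), (np.int64(309), np.int64(208)), (np.int64(310), np.int64(208)), (np.int64(308), np.int64(209)), (np.int64(309), np.int64(209)), (np.int64(308), np.int64(210))] [[311.6, 193.3], [307.1, 197.9], [313.5, 206.2], [308.9, 210.8]]
side [] [[279.6, 168.2], [279.3, 173.1], [287.1, 162.9], [286.8, 168.0]]
```

View pics/t3.png

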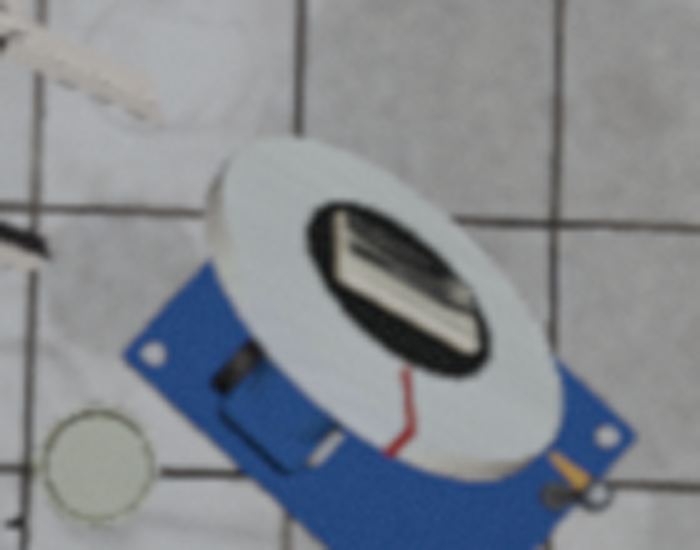

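```bash
cat >> h.py <<'E'
def redmask(f,q):
    im=f["img"].astype(float); w=np.clip(im[...,0]-np.maximum(im[...,1],im[...,2])-12,0,None)
    return w
def measure(q,f,t0,o=.009):
    """theta from red-weighted centroid of face line, r .07...104, sampled on the wheel face plane"""
    w=redmask(f,q).astype(np.float32); T=np.linspace(t0-.2,t0+.2,201); out=[]
    for r in np.arange(.068,.106,.003):
        uv=np.array([proj(f,W(q,C+rd(t)*r+AX*o)) for t in T],np.float32)
        s=cv2.remap(w,uv[:,0][None],uv[:,1][None],cv2.INTER_LINEAR)[0]
        if s.max()>15: out.append((s@T)/s.sum())
    return (len(out),np.median(out),np.std(out)) if out else None
E
python3 - <<'E'
from h import *
q=np.load("q.npy"); 
print(measure(q,dict(np.load("pics/top0.npz")),2.09),measure(q,dict(np.load("pics/side0.npz")),2.09,-.009))
m=measure(q,dict(np.load("pics/top3.npz")),1.08); print(m)
lin(q,2.45,.13,.15); lin(q,2.45,.074,.06); arm.clamp(45); fax(q)
stroke(q,2.45,2.45-m[1])
arm.let_go(); fax(q); e=2.45-m[1]
lin(q,e,.18,.1); arm.movep(*pose(q,1.95,.2,1)); fax(q)
for n,o in(("top",.009),("side",-.009)):
    f=arm.grab_frame(n); np.savez(f"pics/{n}4.npz",**f); print(n,measure(q,f,0,o))
a=np.load("pics/top4.npz")["img"][150:250,270:370,::-1]; b=np.load("pics/side4.npz")["img"][150:200,260:330,::-1]
a=cv2.resize(a,(400,400),interpolation=2); b=cv2.resize(b,(400,286),interpolation=2); b=cv2.copyMakeBorder(b,0,114,0,0,0)
cv2.imwrite("pics/t4.png",np.hstack([a,b]))
E
```

```text
(13, np.float64(2.087412934345506), np.float64(0.0034712192004593355)) (8, np.float64(2.1145883990294303), np.float64(0.007549230346248077))
(13, np.float64(1.105881049700469), np.float64(0.0023102104299710722))
t 19.52 F 5.8 Fax -5.7 width 0.0179 gf 45.0
t 20.72 F 11.3 Fax -9.4 width 0.0180 gf 45.0
t 21.92 F 12.3 Fax -10.0 width 0.0179 gf 45.0
t 23.12 F 17.6 Fax -12.8 width 0.0174 gf 45.0
t 23.92 F 18.8 Fax -11.0 width 0.0178 gf 45.0
t 25.15 F 0.3 Fax 0.1 width 0.0941 gf 0.0
t 27.13 F 0.9 Fax 0.8 width 0.0940 gf 0.0
top (9, np.float64(0.03819873988817028), np.float64(0.004412524411903769))
side (4, np.float64(0.038861074219259176), np.float64(0.005651559268247924))
```

View pics/t4.png

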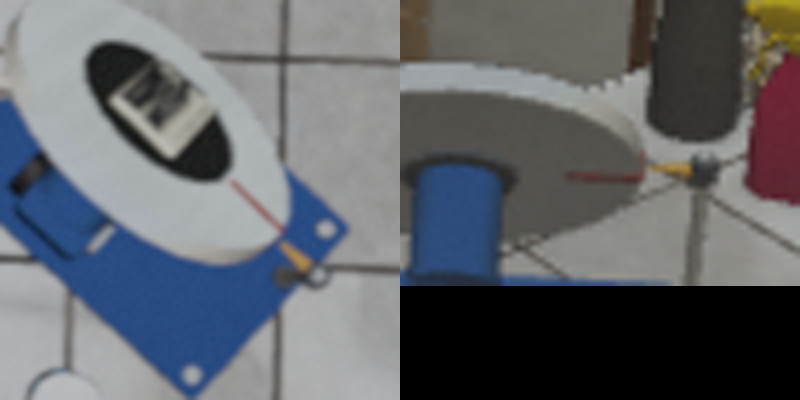

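```bash
python3 - <<'E'
from h import *
q0=np.load("q.npy")
F={n:dict(np.load(f"pics/{n}.npz")) for n in("side0","top0","top3","top4","side4")}
h=lambda n,x,y,k:(lambda u,v:(n,np.array([x+u/k,y+v/k])-.4))
T,S,A,B,D=h("top0",240,135,4.5),h("side0",215,145,5),h("top3",230,120,5),h("top4",270,150,4),h("side4",260,150,5.714)
D=lambda u,v:("side4",np.array([260+(u-400)/5.714,150+v/5.714])-.4)
m=lambda i,r,o:(lambda q:C+rd(q[i])*r+AX*o)
k=lambda *p:(lambda q:np.array(p))
ob=[(T(183,182),m(3,.11,.009)),(T(242,187),m(3,.063,.009)),(T(165,205),m(3,.11,-.009)),
(S(193,110),m(3,.11,-.009)),(S(231,137),m(3,.063,-.009)),(S(193,87),m(3,.11,.009)),
(A(413,432),m(4,.11,.009)),(A(405,370),m(4,.063,.009)),(A(388,455),m(4,.11,-.009)),
(B(232,181),m(5,.063,.009)),(B(285,236),m(5,.11,.009)),(D(567,176),m(5,.063,-.009)),(D(642,181),m(5,.11,-.009)),
(B(283,243),k(-.114,0,.135)),(D(650,169),k(-.114,0,.135)),(D(690,170),k(-.135,0,.135))]
# camera shifts (px) for ~2mm calibration error, weak prior
def res(q):
    sh={"t":q[6:8],"s":q[8:10]}
    return np.concatenate([proj(F[n],W(q,g(q)))+sh[n[0]]-p for (n,p),g in ob]+[q[6:10]*1.])
r=least_squares(res,list(q0[:3])+[2.09,1.1,.04,0,0,0,0],loss='soft_l1',f_scale=.5)
print(r.cost,q0[:3],r.x.round(4)); print(np.round(r.fun[:-4].reshape(-1,2),1).tolist())
for n,t,o in(("top0",2.09,.009),("side0",2.09,-.009),("top3",1.1,.009),("top4",0.04,.009),("side4",.04,-.009)): print(n,measure(r.x,F[n],t,o))
np.save("q2.npy",r.x)
E
```

```text
1.087554314480689 [ 0.53805987 -0.01324116  0.84733083] [ 0.5361 -0.0145  0.8477  2.1175  1.1185  0.0289  0.0818  0.0484 -0.1326
  0.0527]
[[0.2, 0.1], [0.1, 0.3], [-0.1, -0.1], [-0.3, 0.1], [-0.1, 0.5], [0.1, -0.2], [-0.2, -0.1], [0.4, -0.1], [0.2, -0.1], [-0.1, 0.2], [-0.0, -0.8], [-0.0, 0.1], [0.6, -0.3], [-0.4, 0.2], [0.4, -0.1], [-0.4, 0.0]]
top0 (13, np.float64(2.117742024021113), np.float64(0.0029572776465517556))
side0 (9, np.float64(2.1302417638583155), np.float64(0.005780398268973251))
top3 (13, np.float64(1.1216761082398818), np.float64(0.0033440352845102747))
top4 (9, np.float64(0.023755960964808337), np.float64(0.0053162018022246535))
side4 (4, np.float64(0.05022854973857374), np.float64(0.00895534194129817))
```

```bash
python3 - <<'E'
from h import *
q=np.load("q2.npy"); a=1.95
lin(q,a,.13,.15); lin(q,a,.074,.06); fax(q); arm.clamp(45); fax(q)
def mm():
    r=[measure(q,arm.grab_frame(n),0,o) for n,o in(("top",.009),("side",-.009))]; print([None if x is None else (x[0],round(x[1],4),round(x[2],4)) for x in r]); return r
mm(); cur=a
for i in range(3):
    t=mm()[0][1]+.003
    if abs(t)<.006: break
    cur-=t; lin(q,cur,.074,.01)
mm(); arm.let_go(); mm(); lin(q,cur,.15,.1); fax(q)
for n in("top","side"): np.savez(f"pics/{n}5.npz",**arm.grab_frame(n))
mm()
a=np.load("pics/top5.npz")["img"][150:250,270:370,::-1]; b=np.load("pics/side5.npz")["img"][150:200,260:330,::-1]
a=cv2.resize(a,(400,400),interpolation=2); b=cv2.resize(b,(400,286),interpolation=2); b=cv2.copyMakeBorder(b,0,114,0,0,0)
cv2.imwrite("pics/t5.png",np.hstack([a,b]))
E
```

```text
t 28.93 F 0.6 Fax -0.3 width 0.0940 gf 0.0
t 30.08 F 2.4 Fax -2.1 width 0.0179 gf 45.0
[(9, np.float64(0.0246), np.float64(0.0066)), (4, np.float64(0.0494), np.float64(0.0077))]
[(9, np.float64(0.0265), np.float64(0.0065)), (5, np.float64(0.047), np.float64(0.0054))]
[(4, np.float64(0.0027), np.float64(0.0028)), (5, np.float64(0.0119), np.float64(0.0042))]
[(3, np.float64(0.0039), np.float64(0.0009)), (6, np.float64(0.0132), np.float64(0.0061))]
[(4, np.float64(0.0027), np.float64(0.0027)), (5, np.float64(0.0117), np.float64(0.0069))]
t 33.09 F 0.4 Fax -0.1 width 0.0938 gf 0.0
[(3, np.float64(0.0032), np.float64(0.0006)), (7, np.float64(0.0145), np.float64(0.0072))]
```

View pics/t5.png

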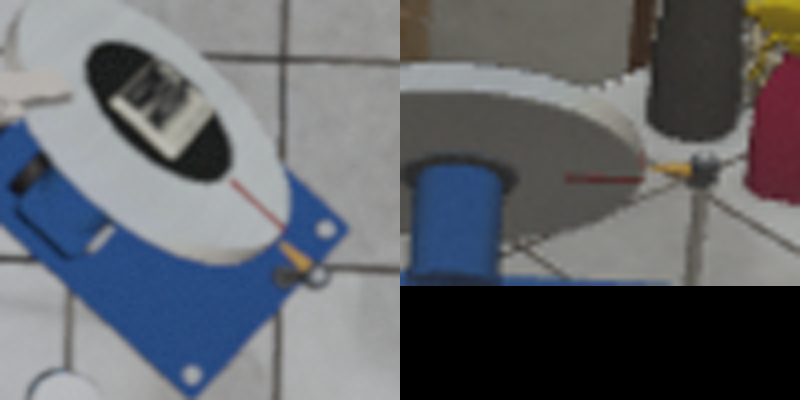

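```bash
python3 - <<'E'
from h import *
q=np.load("q2.npy"); lin(q,1.92,.2,.1); arm.dwell(.5); fax(q); print(arm.hand_in())
E
```

```text
t 34.44 F 1.4 Fax 0.2 width 0.0938 gf 0.0
the job is handed in; nothing more can be done
None
```

I turned the wheel to the pointer in two main strokes plus a small correction, then let go, backed the arm clear and handed it in at about 34 s. The cameras put the red line about 0.2° (top) and 0.8° (side) from the pointer, and there was no sign of contact with the tile, pointer or bystanders.

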